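Dock the slide box and click its clamp shut

ROBOT

A 6-joint arm with a two-finger parallel gripper is mounted at the origin on a cart in front of the work surface, level with it; the furniture and walls round the work are solid. World frame = base frame: x ahead of the robot, y to its left, z up, the work surface at z = 0. Lengths are in mm, angles in rad, forces in N, time in s.
With the tool pointing down it reaches from about 350 to 875 mm from the base axis. Payload 4.2 kg.
Tool frame: the origin (TCP) lies between the finger pads; the fingertips stand 11 mm ahead of it and the grasp point (between the pads) lies 8 mm behind it; z points along the fingers, y is the direction in which the jaws open and shut (so a half turn about z gives the same grasp; the last joint's range is limited). The gripper opens to 85 mm and grips with 20 to 120 N. Pads are 22 mm wide; open, the fingers measure 114 mm over their backs; the gripper's body (76 mm by 85 mm) begins 54 mm behind the grasp point. The pads swing forward as they close: fully open they stand 13 mm farther back than shut.
Start: joints at [1.511, 0.385, 0.008, 0, -1.194, -0.259], TCP at [195.859, 593.497, 242.312] pointing down, gripper open.
Joint ranges: [-3.14, 3.14], [-1.21, 2.06], [-1.07, 1.41], [-3.16, 2.05], [-2.99, -0.16], [-3.1, 3.1]. Speed limits (rad/s): [2.79, 2.79, 3.14, 3.14, 3.14, 3.14].

INTERFACE

Orientations are given as a unit quaternion [x, y, z, w].
In Python, from bench import * gives the robot as it stands.
- The arm moves only by the tool servo_tool, never from a script. Its argument "rows" is a list of rows, each a list of 7 numbers: the opening, from 0 (shut) to 1 (fully open), then the shift along the tool's x, y, z in cm, then the turn, a rotation vector about the tool's x, y, z in degrees. A call has 1 to 12 rows; each row shifts and turns the commanded pose from where the row before left it, along the tool's axes as they then stand; what a row does not reach is not made up. A row lasts 1/10 s, in which the tool goes at most 50 mm and 8.59 degrees, less where a joint would pass 70% of its speed; a pose out of reach is approached as far as the arm can. A call is refused whole if a number of a shift passes 5 or a number of a turn 8.59, either way. A call with a gripper value outside its range is refused whole. The fingers move at their own pace and stop on an object; the grip force is fixed at half the most. Time passes only in rows, so rows that do not move let the fingers close. It gives the time, the measured TCP pose, the force and the opening at its end, in the units of the state.
- read_state(): the state, without advancing time (a new reading comes with each control period).
- get_image(name): name is "side" or "top"; returns a dict with "image" (420x560x3 uint8, red, green, blue), "mtx" (3x3 intrinsics, pixels), "k1" (the pictures are not rectified: a ray, as slopes to the right and down, at radius r is drawn at 1 + k1 r^2 times it, then the intrinsics apply), "extrinsics" (4x4, takes a point from camera to world coordinates). Camera axes: x right, y up, looking along -z (the intrinsics and any distortion apply to the point x, -y, -z); pixel columns grow to the right and rows downward; lengths in mm; the calibration is good to about 2 mm. A picture is of the moment at which its call begins. There is no depth.
- job_done(): hands the job in, once; it reports no verdict.
The state is a dict: "clock": time; "joints": joint angles; "joint_vel": joint speeds; "joint_efforts": joint torques, N m; "position": TCP position; "ee_rot": TCP orientation; "contact_force": force on the tool from outside, world axes, zero at the start; "wrist_torque": the same for the moment, N m; "gripper_width": finger opening in mm.
Only numpy, scipy, OpenCV 4.12 (cv2) and the standard library are available. Lean on these libraries where they do the work, as an engineer would, in place of code of your own. Each camera call takes 0.05 s, during which the arm holds its last target. There are 200 camera calls.

TASK

Put the slide box that lies in front of the centrifuge into the low three-sided loading bay, slid fully home against the back stop with one end first, and lock it there with the round push-push key on the bay's tower. The key clicks a small side clamp alternately shut and open, nobody remembers how it was left, and a shut clamp bars the way in: find out by feel, press the key gently each time down to its soft stop and let it come back, and leave the box home with the clamp shut on it. Do not force the box or the key, and leave the other things where they are.

Things in the scene. Friction and masses are not known exactly. Their poses are not given: they have to be found in the camera images.
- slide_box_mid (a point): Centre (15 mm above its underside) of the loose blue slide box in front of the centrifuge (another one stands far left), a closed box 62 mm wide, 98 mm long, 30 mm tall, about 0.16 kg. y runs along the 98 mm length, x across the 62 mm width, z up; either end may go in first. The lid stays shut. Take it across its width 20 to 30 mm behind the centre, at the end that stays outside the bay.
- home (a point): Where the box's centre is when it is fully home; 15 mm above the worktop. x points into the bay (the way the box is pushed), y left towards the key's tower, z up. In this frame the back stop (34 mm tall) has its face at x = +49 mm, the walls beside the box begin at x = +4 mm (the rail's flare at -14 mm); the lane is 66 mm wide; the worktop is its floor.
- clamp_mouth (a point): Middle of the opening in the tower's foot from which the small side clamp comes out, 8.5 mm above the worktop, 30 mm ahead of home along x and 33 mm to its left. A shut clamp sticks out 7 mm into an empty lane: the box then runs against its square end about 31 mm short of home. An open clamp is out of the way.
- key_ring (a point): Centre of the upper face of the fixed metal ring on top of the tower, 51 mm above the worktop. The key, a round black cap 21 mm across, stands up out of it and is pressed straight down. How high the whole key sits differs from unit to unit: its top is 17 to 26 mm above this point when out and 10 to 19 mm when clicked in (clamp shut), so only feel tells.
- key_foot (a point): Point on the worktop right under the key. The key's stroke: clicked in, it stays about 7 mm deeper than when out. Every full press, to the soft stop at 13 to 13.5 mm below out, toggles it on release: in becomes out, out becomes in. A shorter press may leave it as it was; rarely it starts stuck half-way, 9 mm deep, and then the first full press only frees it.
- tower_back (a point): Upper edge of the back stop behind the key, 34 mm above the worktop. The key's forces: it first yields at 2 N (a touch under 1.5 N does not move it), resists just before its soft stop with about 5 N when the lane is empty and 10 N when clamping the box; beyond the stop the force climbs about 3 N per mm. 13 to 16 N is a sure press, over 25 N is too hard.
- rail: Fixed metal fence, 14 mm tall, on the bay's side away from the tower; its origin is that of the bay. The shut clamp presses the box against it with about 3 N.
- bay: The fixed grey loading bay: back stop, key tower (59 mm along x, 48 mm across, 48 mm tall plus the key) and rail. Origin on the worktop under home, axes as of home.
- cup_c: Bystander, not to be disturbed: open clear specimen cup, 54 mm across, 68 mm tall; origin at the centre of its underside.
- dropper_oil: Bystander, not to be disturbed: small white dropper bottle, 33 mm across, 78 mm tall; origin at the centre of its underside.
- petri_dish: Bystander, not to be disturbed: closed petri dish, 59 mm across, 15 mm tall; origin at the centre of its underside.
- dropper_stain: Bystander, not to be disturbed: small brown dropper bottle, 37 mm across, 88 mm tall; origin at the centre of its underside.
- slide_box: The same slide box; origin at the centre of its underside, axes as of its centre point.

How it is judged:
By the outcome, as a careful person would: the job done as asked, in the order asked, and still so for the second after the job is handed in, with the robot touching nothing.
It also fails if it takes over 72 s, if anything falls off the work surface, if the arm or the gripper's body presses on something with over 40 N, if the wrist force passes 120 N, or if a joint passes its speed limit or range.

## Working session

There is one attempt and no reset: what is moved stays moved. The work goes in short steps, Python scripts to look and compute and a tool call to move; the robot and the scene stay as the last step left them, time stands still between calls to the robot, and variables do not carry over. Pictures are saved under pics/ and viewed, about 8 in all and at most 12, crops included, and the job is handed in when it is done.

Besides the shell and the picture viewer there is one more tool, called after "Request:" as a command line: name --pt "numbers of a row" for each row, then --argument value for the rest. servo_tool: Moves the arm, as the interface text tells. Its arguments: {"type":"object","properties":{"rows":{"type":"array","items":{"type":"array","items":{"type":"number"}}}},"required":["rows"]}

```bash
mkdir -p pics; python3 - <<'E'
from bench import *
import cv2
s=read_state();print(s)
for n in("side","top"):
    g=get_image(n);cv2.imwrite(f"pics/{n}0.png",g["image"][:,:,::-1]);print(n,g["mtx"],g["k1"],g["extrinsics"])
E
```

```text
{'clock': 0.0, 'joints': array([ 1.51058637e+00,  3.85578812e-01,  6.62387454e-03, -4.84850763e-04,
       -1.19402974e+00, -2.58595428e-01]), 'joint_vel': array([ 0.00011985, -0.00048992,  0.00066533,  0.00300849, -0.00025585,
       -0.00041231]), 'joint_efforts': array([ 3.98607353e-04, -3.92286372e+01,  1.88399291e+01,  4.18624163e+00,
       -4.71397885e-03, -2.14639229e-06]), 'position': array([195.70663989, 592.972477  , 241.20947713]), 'ee_rot': array([ 9.87307452e-01, -1.58816707e-01, -1.15859691e-04,  1.11111157e-03]), 'contact_force': array([-0.41035665,  0.46171947, -0.66793706]), 'wrist_torque': array([-0.01566406,  0.00696654,  0.04722082]), 'gripper_width': 85.3247829819604}
side [[389.21202992   0.         283.47647451]
 [  0.         389.21202992 202.53316186]
 [  0.           0.           1.        ]] -0.0425493229078114 [[-9.99606688e-01 -3.58816879e-04 -2.80417604e-02  5.24883716e+02]
 [-2.34179776e-02 -5.39460504e-01  8.41685192e-01  7.84018667e+02]
 [-1.54294331e-02  8.42010829e-01  5.39239925e-01  5.54210415e+02]
 [ 0.00000000e+00  0.00000000e+00  0.00000000e+00  1.00000000e+00]]
top [[419.23613681   0.         284.95348467]
 [  0.         419.23613681 212.81322577]
 [  0.           0.           1.        ]] -0.12079502374419528 [[ 2.15501790e-02  9.96776989e-01 -7.72736920e-02  4.91324456e+02]
 [-9.99754100e-01  2.18895687e-02  3.54763011e-03  3.55528491e+01]
 [ 5.22768385e-03  7.71782383e-02  9.97003606e-01  1.15501318e+03]
 [ 0.00000000e+00  0.00000000e+00  0.00000000e+00  1.00000000e+00]]
```

View pics/side0.png

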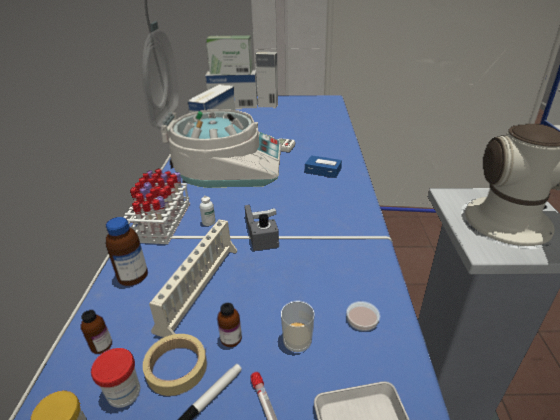

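View pics/top0.png

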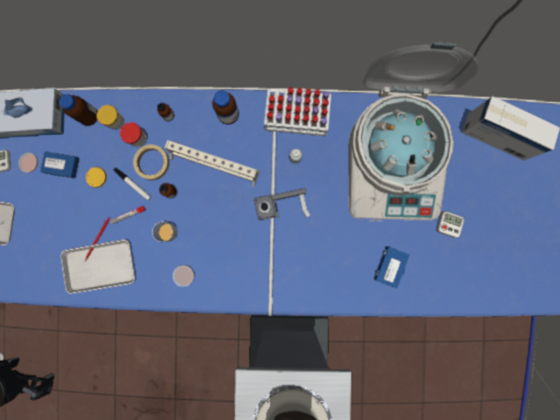

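The side and top views show the box at top (392,267) and side (323,166). The bay is at top (280,203): tower on the left, rail on the right, open towards the robot. Next I'll view enlarged crops.

```bash
python3 - <<'E'
import cv2,numpy as np
t=cv2.imread("pics/top0.png");s=cv2.imread("pics/side0.png")
def c(im,x,y,w,h,k):
    o=cv2.resize(im[y:y+h,x:x+w],None,fx=k,fy=k,interpolation=cv2.INTER_CUBIC)
    for i in range(0,w,10): cv2.putText(o,str(x+i),(i*k,8),0,.3,(0,255,255));cv2.line(o,(i*k,10),(i*k,14),(0,255,255))
    for i in range(0,h,10): cv2.putText(o,str(y+i),(0,i*k+4),0,.3,(0,255,255));cv2.line(o,(22,i*k),(26,i*k),(0,255,255))
    return o
a=np.hstack([c(t,245,180,80,50,5),c(t,365,240,80,50,5)])
b=np.hstack([c(s,235,200,80,60,5),c(s,290,145,80,60,5)])
cv2.imwrite("pics/crop.png",np.vstack([a,b]))
E
```

```text
(no output)
```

View pics/crop.png

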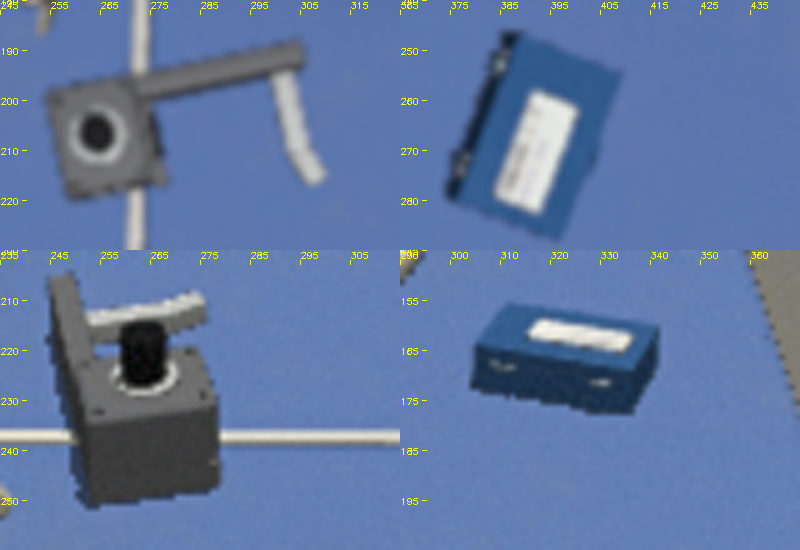

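```bash
cat > h.py <<'E'
import numpy as np,cv2
from bench import *
def cam(n):
    g=get_image(n);return g
def ray(g,p):
    u=cv2.undistortPoints(np.array([[p]],float),g["mtx"],np.array([g["k1"],0,0,0,0.]))[0,0]
    E=g["extrinsics"];d=E[:3,:3]@np.array([u[0],-u[1],-1.]);return E[:3,3],d/np.linalg.norm(d)
def atz(g,p,z):
    o,d=ray(g,p);return o+d*(z-o[2])/d[2]
def tri(g1,p1,g2,p2):
    o1,d1=ray(g1,p1);o2,d2=ray(g2,p2)
    a=np.linalg.lstsq(np.c_[d1,-d2],o2-o1,rcond=None)[0]
    A=o1+a[0]*d1;B=o2+a[1]*d2;return (A+B)/2,np.linalg.norm(A-B)
def proj(g,P):
    E=g["extrinsics"];c=E[:3,:3].T@(np.array(P,float)-E[:3,3]);x=np.array([c[0],-c[1]])/-c[2]
    x=x*(1+g["k1"]*x@x);return x*[g["mtx"][0,0],g["mtx"][1,1]]+g["mtx"][:2,2]
E
python3 - <<'E'
from h import *
np.set_printoptions(precision=1,suppress=True)
t=cam("top");s=cam("side")
T=lambda x,y:(245+x/5,180+y/5)
T2=lambda x,y:(365+(x-400)/5,240+y/5)
S=lambda x,y:(235+x/5,200+(y-250)/5)
S2=lambda x,y:(290+(x-400)/5,145+(y-250)/5)
print("ring",tri(t,T(98,133),s,S(144,374)),atz(t,T(98,133),51),atz(s,S(144,374),51))
print("keytop",tri(t,T(97,131),s,S(143,325)))
for n,p in dict(bl=(50,90),br=(135,75),fl=(70,198),fr=(157,180)).items(): print("tower",n,atz(t,T(*p),48))
for p in((145,100),(303,66),(303,42),(135,75)): print("stop",atz(t,T(*p),34))
for p in((272,75),(297,70),(325,178),(303,185)): print("rail",atz(t,T(*p),14))
for p,q in(((519,33),(637,370)),((622,72),(475,345)),((558,241),(510,302)),((462,200),(658,325))): print("box",atz(t,T2(*p),30),tri(t,T2(*p),s,S2(*q)))
E
```

```text
ring (array([592.5,  85.9,  48.4]), np.float64(0.2377720271789231)) [592.2  85.8  51. ] [592.3  89.5  51. ]
keytop (array([591.6,  85.3,  74.3]), np.float64(0.9392525135120545))
tower bl [614.8 112.   48. ]
tower br [623.8  67.1  48. ]
tower fl [557.6  99.9  48. ]
tower fr [568.2  54.1  48. ]
stop [612.1  61.8  34. ]
stop [632.4 -22.9  34. ]
stop [645.4 -22.7  34. ]
stop [625.5  67.5  34. ]
rail [629.6  -7.   14. ]
rail [632.6 -20.7  14. ]
rail [573.6 -37.   14. ]
rail [569.5 -25.1  14. ]
box [ 493.2 -250.8   30. ] (array([ 445.5, -246.6,   17.7]), np.float64(96.42059833184943))
box [ 473.  -307.8   30. ] (array([ 481.8, -319.6,   -8.1]), np.float64(18.889521886013238))
box [ 381.6 -273.4   30. ] (array([ 428.3, -266.3,   51.8]), np.float64(88.76770576805575))
box [ 403.  -220.6   30. ] (array([ 398.1, -213.4,   58.5]), np.float64(14.357880421295711))
```

```bash
cat > ov.py <<'E'
from h import *
def R(a): a=np.deg2rad(a);return np.array([[np.cos(a),-np.sin(a)],[np.sin(a),np.cos(a)]])
def W(c,a,p): return np.r_[R(a)@np.array(p[:2])+c,p[2]]
def rect(x0,x1,y0,y1,z): return [(x0,y0,z),(x1,y0,z),(x1,y1,z),(x0,y1,z)]
def overlay(jobs,out):
    tiles=[]
    for g,x,y,w,h,k,L in jobs:
        o=cv2.resize(g["image"][y:y+h,x:x+w,::-1],None,fx=k,fy=k,interpolation=cv2.INTER_CUBIC).copy()
        for P,col in L:
            q=np.array([(proj(g,p)+.5-[x,y])*k for p in P]);cv2.polylines(o,[np.round(q*8).astype(int)],True,col,1,cv2.LINE_AA,3)
        tiles.append(o)
    cv2.imwrite(out,np.vstack([np.hstack(tiles[i:i+2]) for i in range(0,len(tiles),2)]))
def bay(c,a):
    L=[(rect(4,63,33,81,48),(0,255,255)),(rect(4,63,33,81,0),(0,160,0)),([(49,33,34),(49,-50,34)],(0,0,255)),([(4,-33,14),(49,-33,14)],(255,255,0))]
    return [([W(c,a,p) for p in P],k) for P,k in L]
def box(c,a):
    return [([W(c,a,p) for p in rect(-49,49,-31,31,z)],k) for z,k in((30,(0,255,255)),(0,(0,160,0)))]
E
python3 - <<'E'
from ov import *
t=cam("top");s=cam("side")
B=bay(np.array([570.6,20.4]),12.4);X=box(np.array([437.7,-263]),-19.5)
overlay([(t,250,180,66,48,6,B),(t,365,240,66,48,6,X),(s,237,200,66,52,6,B),(s,295,145,66,52,6,X)],"pics/ov1.png")
E
```

```text
(no output)
```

View pics/ov1.png

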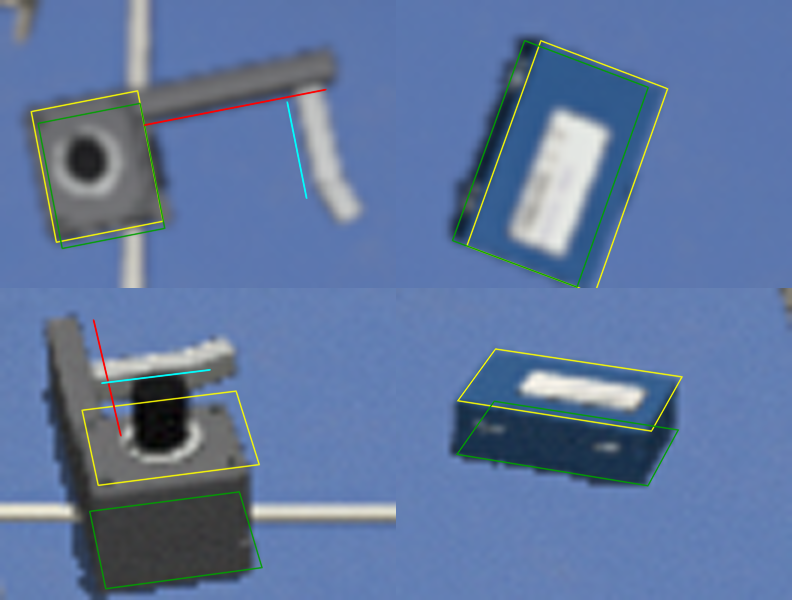

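```bash
python3 - <<'E'
from ov import *
t=cam("top");s=cam("side")
for k in(t,s):
    pass
ti=np.mean([t["image"]]+[cam("top")["image"] for _ in range(3)],0);t["image"]=np.clip(ti*1.3,0,255).astype(np.uint8)
si=np.mean([s["image"]]+[cam("side")["image"] for _ in range(3)],0);s["image"]=np.clip(si*1.3,0,255).astype(np.uint8)
c=np.array([570.6,20.4])+R(12.4)@[1,-4]
B=bay(c,12.4);print(c)
overlay([(t,252,182,66,46,6,[]),(t,252,182,66,46,6,B),(s,240,200,66,54,6,[]),(s,240,200,66,54,6,B)],"pics/ov2.png")
E
```

```text
[572.43561359  16.70804621]
```

View pics/ov2.png

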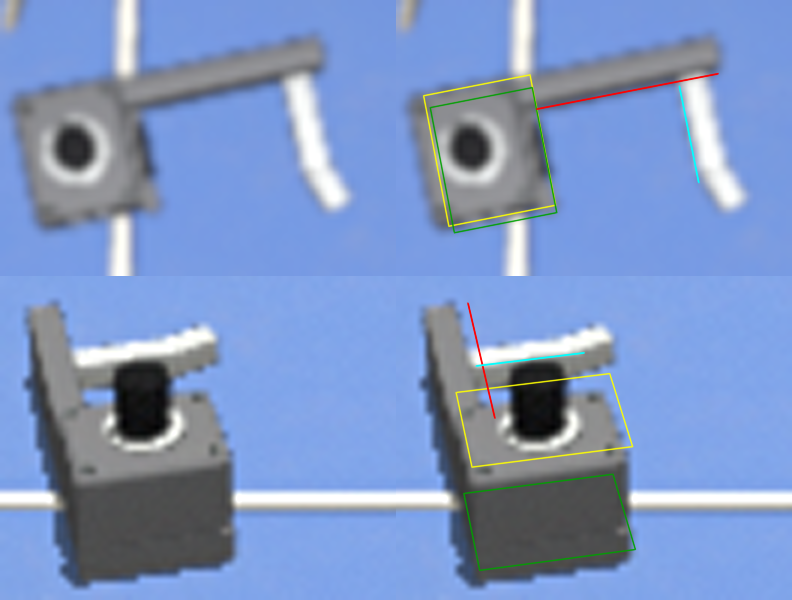

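```bash
cat > go.py <<'E'
import sys
from h import *
from scipy.spatial.transform import Rotation as Ro
s=read_state();M=Ro.from_quat(s["ee_rot"]).as_matrix()
np.set_printoptions(precision=2,suppress=True)
yaw=np.degrees(np.arctan2(M[1,0],M[0,0]))
print("t",s["clock"],"pos",s["position"],"yaw",yaw,"tilt",M[:,2],"F",s["contact_force"],"w",s["gripper_width"],"J",s["joints"])
if len(sys.argv)>3:
    d=np.array([float(a) for a in sys.argv[1:4]])-s["position"];print("tool shift cm",M.T@d/10)
if len(sys.argv)>4: print("turn z",-(float(sys.argv[4])-yaw))
E
python3 go.py 592.3 87 130 12.4
```

```text
t 0.7 pos [195.89 593.5  242.34] yaw -18.268106674205008 tilt [ 0.  0. -1.] F [ 0.49 -0.43 -0.42] w 85.50238770196104 J [ 1.51  0.38  0.01  0.   -1.19 -0.26]
tool shift cm [53.52 35.67 11.23]
turn z -30.668106674205006
```

Request:
servo_tool --pt "0 2 1.3 0 0 0 0" --pt "0 4 2.7 0 0 0 0" --pt "0 4 2.7 0 0 0 0" --pt "0 4 2.7 0 0 0 0" --pt "0 4 2.7 0 0 0 0" --pt "0 4 2.7 0 0 0 0" --pt "0 4 2.7 0 0 0 0" --pt "0 4 2.7 0 0 0 0" --pt "0 4 2.7 0 0 0 0" --pt "0 4 2.7 0 0 0 0" --pt "0 4 2.7 0 0 0 0" --pt "0 4 2.7 0 0 0 0"

```text
clock: 1.9
position: [536.5, 153.2, 242.7]
ee_rot: [0.987, -0.159, 0.0, -0.0]
contact_force: [1.5, -0.3, -0.2]
gripper_width: 0.3
```

Request:
servo_tool --pt "0 3.5 2.3 1 0 0 0" --pt "0 2.5 1.6 2 0 0 0" --pt "0 1.5 0.8 3 0 0 0" --pt "0 0 0 3 0 0 0" --pt "0 0 0 2 0 0 0" --pt "0 0 0 0 0 0 0" --pt "0 0 0 0 0 0 0"

```text
clock: 2.6
position: [592.5, 86.9, 132.8]
ee_rot: [0.987, -0.158, 0.0, 0.0]
contact_force: [0.6, -0.5, 0.6]
gripper_width: 0.0
```

```bash
python3 go.py 592.3 87 110
```

```text
t 2.6 pos [592.51  86.86 132.82] yaw -18.236120685680294 tilt [ 0. -0. -1.] F [ 0.62 -0.46  0.59] w 0.021552160559026506 J [ 0.42  0.44 -0.21  0.   -0.93  0.84]
tool shift cm [-0.03 -0.01  2.28]
```

Request:
servo_tool --pt "0 0 0 2 0 0 0" --pt "0 0 0 1.7 0 0 0" --pt "0 0 0 0 0 0 0" --pt "0 0 0 0 0 0 0"

```text
clock: 3.0
position: [593.0, 87.3, 97.0]
ee_rot: [0.987, -0.158, 0.001, -0.0]
contact_force: [0.2, -0.2, 0.8]
gripper_width: -0.0
```

```bash
python3 go.py; python3 - <<'E'
from ov import *
t=cam("top");s=cam("side")
overlay([(t,230,170,70,60,5,[]),(s,225,170,70,60,5,[])],"pics/k1.png")
E
```

```text
t 3.0 pos [593.04  87.27  97.04] yaw -18.21715184586267 tilt [ 0.  0. -1.] F [ 0.2  -0.22  0.77] w -0.030387225475608622 J [ 0.42  0.48 -0.24  0.   -0.85  0.84]
```

View pics/k1.png

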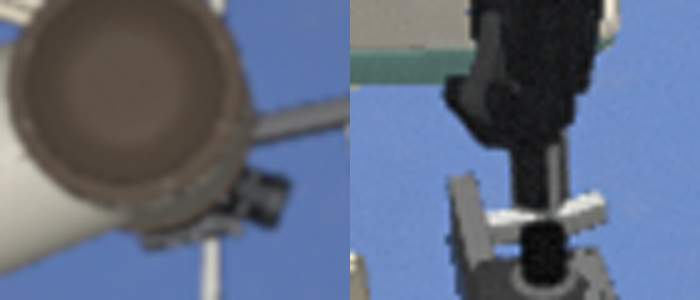

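Request:
servo_tool --pt "0 0 0 0.4 0 0 0" --pt "0 0 0 0.4 0 0 0" --pt "0 0 0 0 0 0 0" --pt "0 0 0 0 0 0 0"

```text
clock: 3.5
position: [591.9, 86.7, 87.2]
ee_rot: [0.987, -0.159, -0.0, 0.0]
contact_force: [0.4, -1.1, 0.4]
gripper_width: -0.2
```

Request:
servo_tool --pt "0 0 0 0.1 0 0 0" --pt "0 0 0 0 0 0 0"

```text
clock: 3.7
position: [592.1, 86.8, 86.3]
ee_rot: [0.987, -0.159, 0.0, 0.0]
contact_force: [0.7, -0.1, 0.1]
gripper_width: -0.0
```

Request:
servo_tool --pt "0 0 0 0.1 0 0 0" --pt "0 0 0 0 0 0 0"

```text
clock: 3.9
position: [592.1, 86.8, 85.5]
ee_rot: [0.987, -0.159, 0.0, -0.0]
contact_force: [-0.6, -0.2, 1.4]
gripper_width: 0.1
```

Request:
servo_tool --pt "0 0 0 0.1 0 0 0" --pt "0 0 0 0 0 0 0"

```text
clock: 4.1
position: [592.1, 86.8, 84.4]
ee_rot: [0.987, -0.159, 0.0, -0.0]
contact_force: [0.6, -0.2, 1.6]
gripper_width: -0.3
```

Request:
servo_tool --pt "0 0 0 0.1 0 0 0" --pt "0 0 0 0 0 0 0"

```text
clock: 4.3
position: [592.1, 86.8, 83.3]
ee_rot: [0.987, -0.159, 0.0, -0.0]
contact_force: [0.1, -0.3, 1.4]
gripper_width: 0.1
```

Request:
servo_tool --pt "0 0 0 0.1 0 0 0" --pt "0 0 0 0 0 0 0"

```text
clock: 4.5
position: [592.1, 86.8, 82.3]
ee_rot: [0.987, -0.159, 0.0, -0.0]
contact_force: [-0.1, 0.0, 2.6]
gripper_width: -0.3
```

Request:
servo_tool --pt "0 0 0 0.1 0 0 0" --pt "0 0 0 0 0 0 0"

```text
clock: 4.7
position: [592.1, 86.8, 81.3]
ee_rot: [0.987, -0.159, 0.0, -0.0]
contact_force: [-0.5, 0.6, 1.6]
gripper_width: -0.5
```

Request:
servo_tool --pt "0 0 0 0.1 0 0 0" --pt "0 0 0 0 0 0 0"

```text
clock: 4.9
position: [592.1, 86.8, 80.3]
ee_rot: [0.987, -0.159, 0.0, -0.0]
contact_force: [0.1, -0.1, 1.6]
gripper_width: 0.2
```

Request:
servo_tool --pt "0 0 0 0.1 0 0 0" --pt "0 0 0 0 0 0 0"

```text
clock: 5.1
position: [592.1, 86.8, 79.3]
ee_rot: [0.987, -0.159, 0.0, -0.0]
contact_force: [0.4, 0.8, 3.2]
gripper_width: -0.2
```

Request:
servo_tool --pt "0 0 0 0.1 0 0 0" --pt "0 0 0 0 0 0 0"

```text
clock: 5.3
position: [592.1, 86.8, 78.3]
ee_rot: [0.987, -0.159, 0.0, -0.0]
contact_force: [0.0, 0.1, 3.8]
gripper_width: 0.4
```

Request:
servo_tool --pt "0 0 0 0.1 0 0 0" --pt "0 0 0 0 0 0 0"

```text
clock: 5.5
position: [592.1, 86.8, 77.3]
ee_rot: [0.987, -0.159, 0.0, -0.0]
contact_force: [-0.1, -0.1, 3.2]
gripper_width: 0.1
```

Request:
servo_tool --pt "0 0 0 0.1 0 0 0" --pt "0 0 0 0 0 0 0"

```text
clock: 5.7
position: [592.1, 86.8, 76.3]
ee_rot: [0.987, -0.159, 0.0, -0.0]
contact_force: [0.0, 0.7, 3.3]
gripper_width: -0.3
```

Request:
servo_tool --pt "0 0 0 0.1 0 0 0" --pt "0 0 0 0 0 0 0"

```text
clock: 5.9
position: [592.1, 86.8, 75.3]
ee_rot: [0.987, -0.159, 0.0, -0.0]
contact_force: [0.3, 0.3, 3.4]
gripper_width: 0.1
```

Request:
servo_tool --pt "0 0 0 0.1 0 0 0" --pt "0 0 0 0 0 0 0"

```text
clock: 6.1
position: [592.1, 86.8, 74.3]
ee_rot: [0.987, -0.159, 0.0, -0.0]
contact_force: [-0.5, -0.2, 4.0]
gripper_width: 0.1
```

Request:
servo_tool --pt "0 0 0 0.1 0 0 0" --pt "0 0 0 0 0 0 0"

```text
clock: 6.3
position: [592.1, 86.8, 73.3]
ee_rot: [0.987, -0.159, 0.0, -0.0]
contact_force: [0.4, 0.4, 3.0]
gripper_width: -0.4
```

Request:
servo_tool --pt "0 0 0 0.1 0 0 0" --pt "0 0 0 0 0 0 0"

```text
clock: 6.5
position: [592.1, 86.8, 72.5]
ee_rot: [0.987, -0.159, 0.0, -0.0]
contact_force: [-0.9, -0.4, 5.9]
gripper_width: -0.0
```

Request:
servo_tool --pt "0 0 0 0.1 0 0 0" --pt "0 0 0 0 0 0 0"

```text
clock: 6.7
position: [592.2, 86.8, 71.8]
ee_rot: [0.987, -0.159, 0.0, -0.0]
contact_force: [-1.3, -0.1, 6.7]
gripper_width: 0.4
```

Request:
servo_tool --pt "0 0 0 0.1 0 0 0" --pt "0 0 0 0.1 0 0 0" --pt "0 0 0 0 0 0 0"

```text
clock: 7.0
position: [592.2, 86.8, 70.5]
ee_rot: [0.987, -0.158, 0.0, 0.0]
contact_force: [-2.9, 0.6, 10.2]
gripper_width: -0.0
```

Request:
servo_tool --pt "0 0 0 0.1 0 0 0" --pt "0 0 0 0 0 0 0"

```text
clock: 7.2
position: [592.2, 86.8, 69.9]
ee_rot: [0.987, -0.158, 0.0, 0.0]
contact_force: [-2.3, -0.1, 12.3]
gripper_width: 0.4
```

Request:
servo_tool --pt "0 0 0 0.07 0 0 0" --pt "0 0 0 0 0 0 0"

```text
clock: 7.4
position: [592.2, 86.8, 69.4]
ee_rot: [0.987, -0.158, 0.0, 0.0]
contact_force: [-2.9, 0.1, 13.3]
gripper_width: -0.1
```

Request:
servo_tool --pt "0 0 0 -0.5 0 0 0" --pt "0 0 0 -0.5 0 0 0" --pt "0 0 0 -0.5 0 0 0" --pt "0 0 0 -0.5 0 0 0" --pt "0 0 0 0 0 0 0" --pt "0 0 0 0 0 0 0"

```text
clock: 8.0
position: [591.6, 86.7, 87.2]
ee_rot: [0.987, -0.159, -0.0, 0.0]
contact_force: [0.5, -0.0, 0.2]
gripper_width: 0.2
```

Request:
servo_tool --pt "0 0 0 0.4 0 0 0" --pt "0 0 0 0.4 0 0 0" --pt "0 0 0 0 0 0 0" --pt "0 0 0 0 0 0 0"

```text
clock: 8.4
position: [591.8, 86.7, 79.2]
ee_rot: [0.987, -0.159, -0.0, 0.0]
contact_force: [0.6, 0.2, -0.0]
gripper_width: -0.0
```

Request:
servo_tool --pt "0 0 0 0.15 0 0 0" --pt "0 0 0 0 0 0 0"

```text
clock: 8.6
position: [592.0, 86.8, 78.3]
ee_rot: [0.987, -0.159, -0.0, 0.0]
contact_force: [-1.0, -0.4, 3.4]
gripper_width: -0.2
```

Request:
servo_tool --pt "0 0 0 0.15 0 0 0" --pt "0 0 0 0 0 0 0"

```text
clock: 8.8
position: [592.0, 86.8, 76.7]
ee_rot: [0.987, -0.159, 0.0, -0.0]
contact_force: [-1.4, 0.8, 3.9]
gripper_width: -0.5
```

Request:
servo_tool --pt "0 0 0 0.15 0 0 0" --pt "0 0 0 0 0 0 0"

```text
clock: 9.0
position: [592.0, 86.8, 75.1]
ee_rot: [0.987, -0.159, 0.0, 0.0]
contact_force: [-1.7, 0.5, 3.2]
gripper_width: -0.1
```

Request:
servo_tool --pt "0 0 0 0.15 0 0 0" --pt "0 0 0 0.15 0 0 0" --pt "0 0 0 0.15 0 0 0" --pt "0 0 0 0.1 0 0 0" --pt "0 0 0 0 0 0 0"

```text
clock: 9.5
position: [592.1, 86.8, 70.6]
ee_rot: [0.987, -0.158, 0.0, 0.0]
contact_force: [-3.4, 0.5, 9.6]
gripper_width: 0.1
```

Request:
servo_tool --pt "0 0 0 0.15 0 0 0" --pt "0 0 0 0 0 0 0"

```text
clock: 9.7
position: [592.1, 86.8, 69.6]
ee_rot: [0.987, -0.158, 0.0, 0.0]
contact_force: [-4.6, 0.2, 12.5]
gripper_width: -0.1
```

Add 0.7 mm, release, then touch to confirm that the key is out (expected contact at z≈85.6).

Request:
servo_tool --pt "0 0 0 0.07 0 0 0" --pt "0 0 0 0 0 0 0"

```text
clock: 9.9
position: [592.1, 86.8, 69.3]
ee_rot: [0.987, -0.158, 0.0, 0.0]
contact_force: [-5.3, 0.8, 13.2]
gripper_width: 0.1
```

Request:
servo_tool --pt "0 0 0 -0.5 0 0 0" --pt "0 0 0 -0.5 0 0 0" --pt "0 0 0 -0.5 0 0 0" --pt "0 0 0 -0.5 0 0 0" --pt "0 0 0 0 0 0 0" --pt "0 0 0 0 0 0 0"

```text
clock: 10.5
position: [591.9, 86.8, 87.0]
ee_rot: [0.987, -0.159, -0.0, 0.0]
contact_force: [0.8, 0.5, 0.6]
gripper_width: -0.6
```

Request:
servo_tool --pt "0 0 0 0.2 0 0 0" --pt "0 0 0 0.2 0 0 0" --pt "0 0 0 0 0 0 0" --pt "0 0 0 0 0 0 0"

```text
clock: 10.9
position: [592.1, 86.8, 83.4]
ee_rot: [0.987, -0.159, -0.0, 0.0]
contact_force: [-0.8, -0.2, 1.3]
gripper_width: -0.1
```

```bash
python3 go.py 411.3 -253.7 150 -19.5
```

```text
t 10.9 pos [592.06  86.82  83.38] yaw -18.26100865643748 tilt [-0. -0. -1.] F [-0.82 -0.19  1.27] w -0.06512031974472747 J [ 0.42  0.49 -0.26  0.   -0.82  0.84]
tool shift cm [-6.5  38.   -6.66]
turn z 1.238991343562521
```

Request:
servo_tool --pt "0 0 0 -3 0 0 0" --pt "0.5 0 0 -4 0 0 0" --pt "1 -0.6 3.8 0 0 0 0" --pt "1 -0.6 3.8 0 0 0 0" --pt "1 -0.6 3.8 0 0 0 0" --pt "1 -0.6 3.8 0 0 0 0" --pt "1 -0.6 3.8 0 0 0 0" --pt "1 -0.6 3.8 0 0 0 0.3" --pt "1 -0.6 3.8 0 0 0 0.3" --pt "1 -0.6 3.8 0 0 0 0.3" --pt "1 -0.6 3.8 0 0 0 0.3" --pt "1 -1 3.8 0 0 0 0"

```text
clock: 12.1
position: [409.6, -254.2, 153.3]
ee_rot: [0.986, -0.169, 0.0, 0.0]
contact_force: [0.1, -0.0, -0.5]
gripper_width: 85.5
```

Request:
servo_tool --pt "1 0 0 3.5 0 0 0" --pt "1 0 0 3.5 0 0 0" --pt "1 0 0 1 0 0 0" --pt "1 0 0 0 0 0 0" --pt "1 0 0 0 0 0 0"

```text
clock: 12.6
position: [411.4, -253.1, 74.3]
ee_rot: [0.986, -0.169, 0.001, 0.0]
contact_force: [0.2, 0.6, -0.3]
gripper_width: 85.4
```

```bash
python3 go.py 412.5 -254 14 -19.5;python3 - <<'E'
from ov import *
t=cam("top");s=cam("side")
overlay([(t,350,220,80,80,5,[]),(s,280,120,80,80,5,[])],"pics/b1.png")
E
```

```text
t 12.6 pos [ 411.41 -253.09   74.34] yaw -19.406000608449734 tilt [ 0. -0. -1.] F [ 0.2   0.59 -0.33] w 85.43788609072823 J [-0.21  0.35 -0.55  0.   -0.67  1.45]
tool shift cm [0.12 0.05 6.03]
turn z 0.09399939155026615
```

View pics/b1.png

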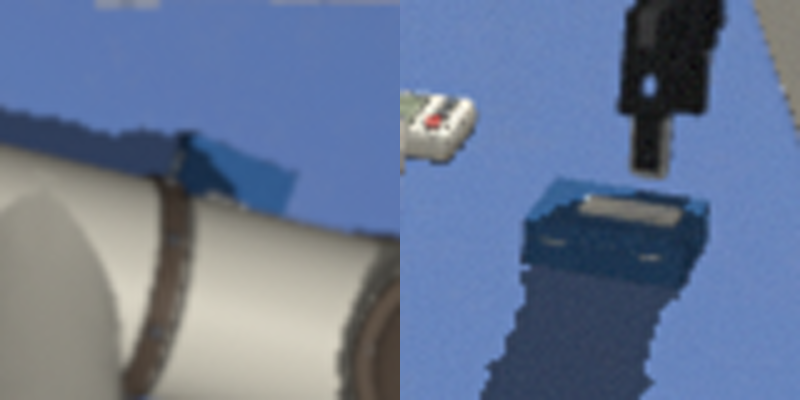

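Request:
servo_tool --pt "1 0.1 0 2 0 0 0" --pt "1 0 0 1.5 0 0 0" --pt "1 0 0 0.8 0 0 0" --pt "1 0 0 0 0 0 0"

```text
clock: 13.1
position: [411.4, -253.2, 30.4]
ee_rot: [0.986, -0.169, -0.0, 0.0]
contact_force: [-0.0, 0.0, 0.3]
gripper_width: 85.5
```

Request:
servo_tool --pt "1 0 0 0.8 0 0 0" --pt "1 0 0 0.8 0 0 0" --pt "1 0 0 0 0 0 0" --pt "1 0 0 0 0 0 0"

```text
clock: 13.5
position: [411.3, -253.3, 14.3]
ee_rot: [0.986, -0.169, -0.0, 0.0]
contact_force: [-0.0, 0.0, -0.4]
gripper_width: 85.4
```

Request:
servo_tool --pt "0 0 0 0 0 0 0" --pt "0 0 0 0 0 0 0" --pt "0 0 0 0 0 0 0" --pt "0 0 0 0 0 0 0" --pt "0 0 0 0 0 0 0"

```text
clock: 14.0
position: [411.7, -253.4, 15.1]
ee_rot: [0.986, -0.169, 0.001, 0.0]
contact_force: [0.4, 1.2, 5.8]
gripper_width: 60.9
```

```bash
python3 go.py
```

```text
t 14.0 pos [ 411.74 -253.4    15.07] yaw -19.444317628637794 tilt [ 0. -0. -1.] F [0.41 1.18 5.76] w 60.92960413757585 J [-0.21  0.45 -0.6   0.   -0.52  1.45]
```

Request:
servo_tool --pt "0 0 0 -0.5 0 0 0" --pt "0 0 0 -2 0 0 0" --pt "0 0 0 -2 0 0 0" --pt "0 0 0 0 0 0 0" --pt "0 0 0 0 0 0 0"

```text
clock: 14.5
position: [411.1, -253.2, 59.4]
ee_rot: [0.986, -0.169, 0.0, -0.0]
contact_force: [-0.7, 0.3, -1.3]
gripper_width: 60.4
```

```bash
python3 go.py 454.8 -9.2 60 12.4
```

```text
t 14.5 pos [ 411.09 -253.19   59.37] yaw -19.497738575685897 tilt [ 0.  0. -1.] F [-0.73  0.34 -1.34] w 60.43431072521779 J [-0.21  0.37 -0.56 -0.   -0.63  1.45]
tool shift cm [ -4.02 -24.46  -0.06]
turn z -31.8977385756859
```

Request:
servo_tool --pt "0 -0.5 -3 0 0 0 0" --pt "0 -0.5 -3 0 0 0 0" --pt "0 -0.5 -3 0 0 0 0" --pt "0 -0.5 -3 0 0 0 0" --pt "0 -0.5 -3 0 0 0 0" --pt "0 -0.5 -3 0 0 0 0" --pt "0 -0.5 -3 0 0 0 0" --pt "0 -0.5 -3.4 0 0 0 0" --pt "0 0 0 0 0 0 -8" --pt "0 0 0 0 0 0 -8" --pt "0 0 0 0 0 0 -8" --pt "0 0 0 0 0 0 -7.9"

```text
clock: 15.7
position: [453.9, -10.0, 58.1]
ee_rot: [0.994, 0.111, -0.001, 0.0]
contact_force: [-0.1, 1.1, -1.1]
gripper_width: 60.7
```

Request:
servo_tool --pt "0 0 0 1.5 0 0 0" --pt "0 0 0 1.3 0 0 0" --pt "0 0 0 0 0 0 0" --pt "0 0 0 0 0 0 0"

```text
clock: 16.1
position: [454.3, -10.2, 30.7]
ee_rot: [0.994, 0.108, -0.001, 0.0]
contact_force: [-0.2, -0.6, 0.1]
gripper_width: 61.0
```

```bash
python3 go.py 454.8 -9.2 16 12.4;python3 - <<'E'
from ov import *
t=cam("top");s=cam("side")
B=bay(np.array([575,17.2]),12.4)
overlay([(t,250,170,80,100,5,B),(s,235,170,80,100,5,[])],"pics/i1.png")
E
```

```text
t 16.1 pos [454.32 -10.16  30.72] yaw 12.432331528402468 tilt [-0. -0. -1.] F [-0.23 -0.63  0.14] w 60.98396188524679 J [ 0.34  0.39 -0.66  0.   -0.53  1.45]
tool shift cm [ 0.07 -0.08  1.47]
turn z 0.03233152840246767
```

View pics/i1.png

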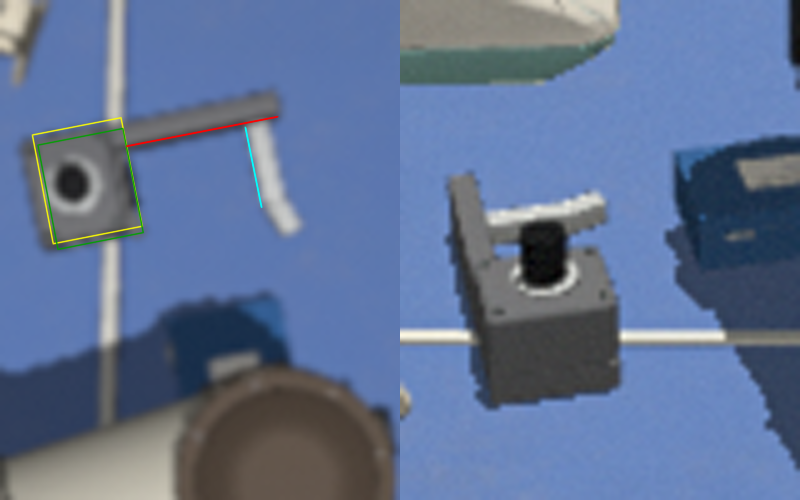

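Request:
servo_tool --pt "0 0 0 0.8 0 0 0" --pt "0 0 0 0.5 0 0 0" --pt "0 0 0 0 0 0 0" --pt "0 0 0 0 0 0 0"

```text
clock: 16.6
position: [454.8, -10.0, 18.2]
ee_rot: [0.994, 0.108, -0.0, 0.0]
contact_force: [-0.1, 0.1, -1.8]
gripper_width: 61.0
```

Request:
servo_tool --pt "0 0 0 0.1 0 0 0" --pt "0 0 0 0 0 0 0"

```text
clock: 16.8
position: [455.0, -9.9, 17.5]
ee_rot: [0.994, 0.108, 0.0, -0.0]
contact_force: [0.5, 0.3, -1.6]
gripper_width: 60.8
```

Request:
servo_tool --pt "0 0 0 0.1 0 0 0" --pt "0 0 0 0 0 0 0"

```text
clock: 17.0
position: [454.9, -9.9, 16.4]
ee_rot: [0.994, 0.108, 0.0, -0.0]
contact_force: [-0.1, -0.1, -1.0]
gripper_width: 61.0
```

Request:
servo_tool --pt "0 0 0 0.1 0 0 0" --pt "0 0 0 0 0 0 0"

```text
clock: 17.2
position: [454.9, -10.0, 15.3]
ee_rot: [0.994, 0.108, -0.0, 0.0]
contact_force: [-0.0, -0.1, -1.3]
gripper_width: 60.5
```

Request:
servo_tool --pt "0 0 0 0.07 0 0 0" --pt "0 0 0 0 0 0 0"

```text
clock: 17.4
position: [454.9, -9.9, 15.0]
ee_rot: [0.994, 0.108, 0.0, 0.0]
contact_force: [-1.4, 0.0, 3.3]
gripper_width: 60.6
```

Request:
servo_tool --pt "0 1 0 -0.05 0 0 0" --pt "0 1 0 0 0 0 0" --pt "0 1 0 0 0 0 0" --pt "0 0 0 0 0 0 0"

```text
clock: 17.8
position: [486.5, -2.8, 15.2]
ee_rot: [0.994, 0.109, 0.001, -0.0]
contact_force: [-0.5, -0.6, -0.7]
gripper_width: 60.9
```

Request:
servo_tool --pt "0 0.5 0 0 0 0 0" --pt "0 0.5 0 0 0 0 0" --pt "0 0 0 0 0 0 0"

```text
clock: 18.1
position: [494.2, -1.3, 15.2]
ee_rot: [0.994, 0.108, 0.0, -0.0]
contact_force: [-0.7, -0.2, -1.6]
gripper_width: 60.8
```

Request:
servo_tool --pt "0 0.4 0 0 0 0 0" --pt "0 0.4 0 0 0 0 0" --pt "0 0 0 0 0 0 0"

```text
clock: 18.4
position: [502.6, 0.7, 15.2]
ee_rot: [0.994, 0.108, 0.001, -0.0]
contact_force: [1.0, -0.4, -0.5]
gripper_width: 60.5
```

Request:
servo_tool --pt "0 0.3 0 0 0 0 0" --pt "0 0.3 0 0 0 0 0" --pt "0 0 0 0 0 0 0"

```text
clock: 18.7
position: [508.8, 2.0, 15.2]
ee_rot: [0.994, 0.108, 0.001, -0.0]
contact_force: [-0.3, -0.4, -1.5]
gripper_width: 60.8
```

Request:
servo_tool --pt "0 0.3 0 0 0 0 0" --pt "0 0.3 0 0 0 0 0" --pt "0 0 0 0 0 0 0"

```text
clock: 19.0
position: [514.6, 3.3, 15.2]
ee_rot: [0.994, 0.108, 0.001, -0.0]
contact_force: [0.9, -0.4, -2.8]
gripper_width: 60.9
```

Request:
servo_tool --pt "0 0.3 0 0 0 0 0" --pt "0 0.3 0 0 0 0 0" --pt "0 0 0 0 0 0 0"

```text
clock: 19.3
position: [520.4, 4.5, 15.2]
ee_rot: [0.994, 0.108, 0.001, -0.0]
contact_force: [0.3, 1.0, -1.0]
gripper_width: 60.9
```

Request:
servo_tool --pt "0 0.3 0 0 0 0 0" --pt "0 0.3 0 0 0 0 0" --pt "0 0 0 0 0 0 0"

```text
clock: 19.6
position: [526.1, 5.8, 15.2]
ee_rot: [0.994, 0.108, 0.001, -0.0]
contact_force: [0.9, -0.4, -1.8]
gripper_width: 60.9
```

Request:
servo_tool --pt "0 0.3 0 0 0 0 0" --pt "0 0.3 0 0 0 0 0" --pt "0 0 0 0 0 0 0"

```text
clock: 19.9
position: [531.9, 7.1, 15.3]
ee_rot: [0.994, 0.108, 0.001, -0.0]
contact_force: [-0.3, 0.5, -1.2]
gripper_width: 60.9
```

Request:
servo_tool --pt "0 0.3 0 0 0 0 0" --pt "0 0.3 0 0 0 0 0" --pt "0 0 0 0 0 0 0"

```text
clock: 20.2
position: [537.7, 8.4, 15.3]
ee_rot: [0.994, 0.108, 0.0, -0.0]
contact_force: [0.3, -0.1, -0.4]
gripper_width: 60.7
```

Request:
servo_tool --pt "0 0.2 0 0 0 0 0" --pt "0 0.2 0 0 0 0 0" --pt "0 0 0 0 0 0 0"

```text
clock: 20.5
position: [541.3, 9.2, 15.2]
ee_rot: [0.994, 0.108, 0.0, -0.0]
contact_force: [-0.4, -0.3, -0.7]
gripper_width: 60.9
```

Request:
servo_tool --pt "0 0.2 0 0 0 0 0" --pt "0 0 0 0 0 0 0"

```text
clock: 20.7
position: [543.2, 9.5, 15.3]
ee_rot: [0.994, 0.108, 0.0, -0.0]
contact_force: [0.0, 0.0, -1.9]
gripper_width: 61.2
```

Request:
servo_tool --pt "0 0.15 0 0 0 0 0" --pt "0 0 0 0 0 0 0"

```text
clock: 20.9
position: [544.5, 9.8, 15.2]
ee_rot: [0.994, 0.108, 0.0, -0.0]
contact_force: [0.1, -0.6, -1.3]
gripper_width: 60.7
```

Request:
servo_tool --pt "0 0.1 0 0 0 0 0" --pt "0 0 0 0 0 0 0"

```text
clock: 21.1
position: [545.4, 10.0, 15.2]
ee_rot: [0.994, 0.108, 0.0, -0.0]
contact_force: [-0.3, -0.5, -1.5]
gripper_width: 61.1
```

Request:
servo_tool --pt "0 0.1 0 0 0 0 0" --pt "0 0 0 0 0 0 0"

```text
clock: 21.3
position: [546.4, 10.3, 15.2]
ee_rot: [0.994, 0.108, 0.0, -0.0]
contact_force: [-0.4, -0.6, -1.1]
gripper_width: 61.0
```

Request:
servo_tool --pt "0 0.1 0 0 0 0 0" --pt "0 0 0 0 0 0 0"

```text
clock: 21.5
position: [547.2, 10.4, 15.2]
ee_rot: [0.994, 0.108, -0.0, 0.0]
contact_force: [-0.4, 0.8, -1.0]
gripper_width: 60.6
```

Request:
servo_tool --pt "0 0.1 0 0 0 0 0" --pt "0 0 0 0 0 0 0"

```text
clock: 21.7
position: [547.3, 10.4, 15.1]
ee_rot: [0.994, 0.108, -0.001, 0.0]
contact_force: [-3.0, -0.3, 1.6]
gripper_width: 60.6
```

Request:
servo_tool --pt "0 0.1 0 0 0 0 0" --pt "0 0 0 0 0 0 0"

```text
clock: 21.9
position: [547.2, 10.4, 15.1]
ee_rot: [0.994, 0.108, -0.002, 0.0]
contact_force: [-6.4, 0.2, 3.5]
gripper_width: 60.7
```

Request:
servo_tool --pt "0 0.1 0 0.05 0 0 0" --pt "0 0 0 0 0 0 0" --pt "0 0 0 0 0 0 0"

```text
clock: 22.2
position: [547.2, 10.4, 15.1]
ee_rot: [0.994, 0.108, -0.003, 0.0]
contact_force: [-9.9, -0.5, 8.8]
gripper_width: 60.9
```

Request:
servo_tool --pt "0.9 0 0 0 0 0 0" --pt "0.9 0 0 0 0 0 0" --pt "0.9 0 0 0 0 0 0" --pt "0.9 0 0 0 0 0 0" --pt "0.9 0 0 0 0 0 0"

```text
clock: 22.7
position: [550.4, 11.1, 14.7]
ee_rot: [0.994, 0.108, 0.0, -0.0]
contact_force: [-0.2, 0.7, 0.4]
gripper_width: 77.1
```

Request:
servo_tool --pt "0.9 -0.2 0 -1 0 0 0" --pt "0.9 0 0 -3 0 0 0" --pt "0.9 0 0 -4 0 0 0" --pt "0.5 0 0 -4 0 0 0" --pt "0 -3 0 0 0 0 0" --pt "0 -4 0 0 0 0 0" --pt "0 -4 0 0 0 0 0" --pt "0 -3 0 0 0 0 0" --pt "0 0 0 0 0 0 0"

```text
clock: 23.6
position: [407.1, -20.7, 135.1]
ee_rot: [0.994, 0.108, -0.001, -0.0]
contact_force: [-0.3, -0.3, 0.1]
gripper_width: -0.1
```

```bash
python3 go.py 592.1 86.8 95;python3 - <<'E'
from ov import *
t=cam("top");s=cam("side")
B=bay(np.array([575,17.2]),12.4)
c=(lambda L:L)(box(np.array([575,17.2]),12.4))
overlay([(t,250,180,66,60,6,[]),(s,240,190,66,60,6,[]),],"pics/h1.png")
E
```

```text
t 23.6 pos [407.14 -20.7  135.1 ] yaw 12.387808612584665 tilt [-0.  0. -1.] F [-0.27 -0.35  0.1 ] w -0.06417393498495957 J [ 0.35  0.14 -0.65 -0.   -0.79  1.44]
tool shift cm [20.38 -6.53  3.98]
```

View pics/h1.png

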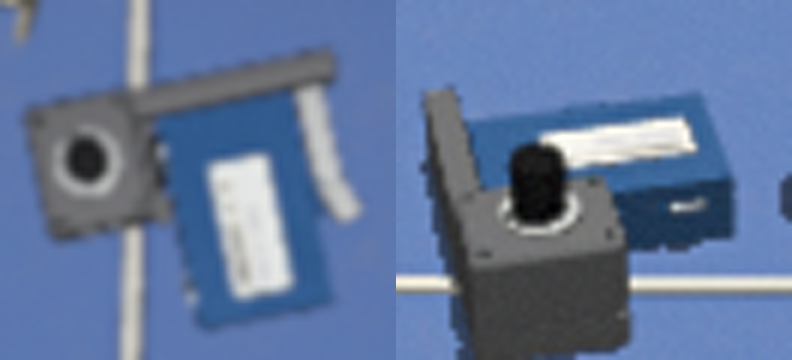

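The crop shows the box between tower and rail, its front edge flush along the stop from (160,118) to (300,90). Now the key.

Request:
servo_tool --pt "0 3 -1 0 0 0 0" --pt "0 4 -1.3 0 0 0 0" --pt "0 4 -1.3 0 0 0 0" --pt "0 4 -1.3 0 0 0 0" --pt "0 4 -1.3 0 0 0 0" --pt "0 1.4 -0.3 0 0 0 0" --pt "0 0 0 2 0 0 0" --pt "0 0 0 2 0 0 0" --pt "0 0 0 0 0 0 0" --pt "0 0 0 0 0 0 0"

```text
clock: 24.7
position: [597.6, 88.0, 94.7]
ee_rot: [0.994, 0.109, -0.0, 0.0]
contact_force: [-0.1, 0.5, 0.4]
gripper_width: 0.1
```

Request:
servo_tool --pt "0 0 0 0.6 0 0 0" --pt "0 0 0 0.2 0 0 0" --pt "0 0 0 0 0 0 0"

```text
clock: 25.0
position: [596.7, 87.9, 87.0]
ee_rot: [0.994, 0.108, 0.0, -0.0]
contact_force: [-0.4, 0.4, 0.2]
gripper_width: 0.1
```

Request:
servo_tool --pt "0 0 0 0.2 0 0 0" --pt "0 0 0 0.2 0 0 0" --pt "0 0 0 0 0 0 0"

```text
clock: 25.3
position: [597.1, 88.0, 83.2]
ee_rot: [0.994, 0.108, 0.001, -0.0]
contact_force: [1.4, -0.2, 2.4]
gripper_width: -0.3
```

The tool is 5 mm off centre, so I'll lift, shift and press there.

Request:
servo_tool --pt "0 0 0 -0.7 0 0 0" --pt "0 -0.5 0 0 0 0 0" --pt "0 0 0 0 0 0 0" --pt "0 0 0 0.4 0 0 0" --pt "0 0 0 0.3 0 0 0" --pt "0 0 0 0 0 0 0"

```text
clock: 25.9
position: [591.9, 86.9, 82.7]
ee_rot: [0.994, 0.108, -0.0, 0.0]
contact_force: [-1.3, -0.5, 3.4]
gripper_width: 0.3
```

Request:
servo_tool --pt "0 0 0 0.2 0 0 0" --pt "0 0 0 0.2 0 0 0" --pt "0 0 0 0.2 0 0 0" --pt "0 0 0 0 0 0 0"

```text
clock: 26.3
position: [591.9, 86.9, 77.4]
ee_rot: [0.994, 0.108, 0.0, 0.0]
contact_force: [-2.9, -0.2, 7.1]
gripper_width: 0.1
```

Request:
servo_tool --pt "0 0 0 0.15 0 0 0" --pt "0 0 0 0.15 0 0 0" --pt "0 0 0 0 0 0 0"

```text
clock: 26.6
position: [591.9, 86.9, 74.7]
ee_rot: [0.994, 0.109, 0.0, 0.0]
contact_force: [-2.7, 0.9, 7.9]
gripper_width: 0.0
```

Request:
servo_tool --pt "0 0 0 0.15 0 0 0" --pt "0 0 0 0.1 0 0 0" --pt "0 0 0 0 0 0 0"

```text
clock: 26.9
position: [591.9, 86.8, 72.5]
ee_rot: [0.994, 0.109, 0.0, 0.0]
contact_force: [-3.4, 0.4, 9.1]
gripper_width: 0.0
```

Request:
servo_tool --pt "0 0 0 0.1 0 0 0" --pt "0 0 0 0 0 0 0"

```text
clock: 27.1
position: [592.0, 86.9, 71.9]
ee_rot: [0.994, 0.109, 0.0, 0.0]
contact_force: [-3.9, 1.0, 11.6]
gripper_width: -0.0
```

Request:
servo_tool --pt "0 0 0 0.1 0 0 0" --pt "0 0 0 0 0 0 0"

```text
clock: 27.3
position: [592.0, 86.9, 71.3]
ee_rot: [0.994, 0.109, 0.0, 0.0]
contact_force: [-4.7, 1.3, 12.9]
gripper_width: 0.0
```

Request:
servo_tool --pt "0 0 0 0.08 0 0 0" --pt "0 0 0 0 0 0 0"

```text
clock: 27.5
position: [592.0, 86.8, 70.8]
ee_rot: [0.994, 0.109, 0.0, 0.0]
contact_force: [-5.0, -0.4, 15.5]
gripper_width: 0.2
```

Now release, then touch down to check that the key stays in: nothing at 80, contact at about 78.6.

Request:
servo_tool --pt "0 0 0 -0.5 0 0 0" --pt "0 0 0 -0.5 0 0 0" --pt "0 0 0 -0.5 0 0 0" --pt "0 0 0 -0.5 0 0 0" --pt "0 0 0 0 0 0 0" --pt "0 0 0 0 0 0 0"

```text
clock: 28.1
position: [591.6, 86.8, 88.0]
ee_rot: [0.994, 0.108, -0.0, 0.0]
contact_force: [0.7, -0.5, 0.5]
gripper_width: -0.2
```

Request:
servo_tool --pt "0 0 0 0.4 0 0 0" --pt "0 0 0 0.4 0 0 0" --pt "0 0 0 0 0 0 0" --pt "0 0 0 0 0 0 0"

```text
clock: 28.5
position: [591.6, 86.7, 79.9]
ee_rot: [0.994, 0.108, -0.0, 0.0]
contact_force: [0.1, 0.5, 0.1]
gripper_width: 0.2
```

Request:
servo_tool --pt "0 0 0 0.08 0 0 0" --pt "0 0 0 0 0 0 0"

```text
clock: 28.7
position: [591.8, 86.8, 79.5]
ee_rot: [0.994, 0.108, -0.0, 0.0]
contact_force: [0.3, 0.2, 0.5]
gripper_width: 0.3
```

Request:
servo_tool --pt "0 0 0 -3 0 0 0" --pt "0 0 0 -4 0 0 0" --pt "0 -3 0 -2 0 0 0" --pt "0 -4 0 0 0 0 0" --pt "0 -4 0 0 0 0 0" --pt "0 -4 0 0 0 0 0" --pt "0 -4 0 0 0 0 0" --pt "0 0 0 0 0 0 0" --pt "0 0 0 0 0 0 0"

```text
clock: 29.6
position: [406.1, 45.9, 170.4]
ee_rot: [0.994, 0.109, 0.001, -0.0]
contact_force: [0.5, -0.3, 0.5]
gripper_width: -0.2
```

```bash
python3 go.py;python3 - <<'E'
from ov import *
t=cam("top");s=cam("side")
overlay([(t,250,180,66,60,6,[]),(s,240,190,66,60,6,[]),],"pics/f1.png")
E
```

```text
t 29.6 pos [406.12  45.88 170.36] yaw 12.479223511134853 tilt [ 0.  0. -1.] F [ 0.5  -0.31  0.46] w -0.17795486320892143 J [ 0.51  0.09 -0.6   0.   -0.89  1.27]
```

View pics/f1.png

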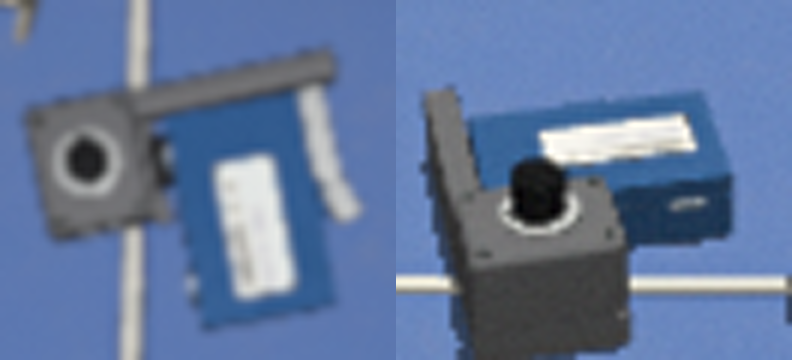

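The key top now sits lower in the side view, at about (538,160). The box is still against the stop, shifted slightly right towards the rail, and a dark gap with the clamp shows at (160,160). Handing in.

```bash
python3 -c "
from bench import *
print(job_done())"
```

```text
the job is handed in; nothing more can be done
None
```

The slide box is fully home in the bay with the clamp shut on it, and I handed the job in at about 30 s of the 72 s allowed. `job_done()` gives no verdict, so the result rests on the checks below.

- **Clamp state found by feel:** On the first full press the key travelled about 13 mm, so it had started out, with the clamp open. That press shut the clamp, and a touch found the key about 7 mm deeper. A second full press opened it again. Both presses peaked at about 13 N.
- **Insertion:** I gripped the box about 28 mm behind its centre. It slid in with no clear resistance and met the back stop where I had calculated. I seated it with about 10 N.
- **Locking:** I pressed the key to 15.5 N; the stiffer feel matched a clamp closing on the box. My first touch for this press was about 5 mm off centre, so I lifted off and re-centred before pressing.
- **Last checks:** After release I felt nothing down to 6 mm below the key's out height, so it stayed in. The final picture shows the lower key and the box flush with the stop, shifted slightly towards the rail. The arm was clear of everything.
- **What disagreed:** The two cameras differed by 2 to 4 mm on the bay's position, and the tower measured wider than the stated 48 mm. Contact at the back stop agreed with the bay position I used.
- **Not checked:** I did not test the clamp by pulling on the box. I also did not look at the bystander objects again, though no move went near them.

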